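# Nest the parts pots on their tray and stow it under the bench riser

## Robot

A 6-joint arm with a two-finger parallel gripper is mounted at the origin on a cart in front of the work surface, level with it; the furniture and walls round the work are solid. World frame = base frame: x ahead of the robot, y to its left, z up, the work surface at z = 0. Lengths are in m, angles in rad, forces in N, time in s.
With the tool pointing down it reaches from about 0.35 to 0.85 m from the base axis. Payload 8.1 kg.
Tool frame: the origin (TCP) lies midway between the tips of the shut fingers; the grasp point (between the pads) lies 19 mm behind it (robot.grip_point_offset is the distance from the TCP to the grasp point, in m); z points along the fingers, y is the line along which they close (so a half turn about z gives the same grasp; the last joint's range is limited). The gripper opens to 93 mm and grips with 3 to 60 N. Pads are 15 mm wide; open, the fingers measure 128 mm over their backs; the gripper's body (75 mm by 188 mm) begins 65 mm behind the grasp point.
Start: joints at [1.032, 0.13, 1.488, -0, 1.523, -0.085], TCP at [0.263, 0.539, 0.219] pointing down, gripper open.
Joint ranges: [-2.96, 2.96], [-0.89, 2.26], [0.02, 2.5], [-1.34, 4.48], [0, 2.73], [-2.66, 2.66]. Speed limits (rad/s): [2.39, 2.39, 2.79, 3.14, 3.14, 3.14].

## Interface

Orientations are given as a rotation vector (axis times angle).
In Python, from plant import robot, read_camera, job gives the robot as it stands.
- The arm moves only by the shell command python3 -m inch 'ROWS' [FORCE]. ROWS is JSON, one flat list of numbers, 5 for each row, row after row: the shift along the world's x, y, z in mm, then the turn about the world's z in degrees, then the opening in per cent of the stroke, from 0 (shut) to 100 (fully open). In form: [dx, dy, dz, yaw, hand, dx, dy, dz, yaw, hand, ...]. A call has 1 to 10 rows; each row is the pose to reach, as a shift and turn from the pose commanded when the call began; what a row does not reach only later rows make up. A row lasts 1/12 s, in which the tool goes at most 41.7 mm and 7.16 degrees, less where a joint would pass 70% of its speed; a pose out of reach is approached as far as the arm can. A call with a gripper value outside its range is refused whole. The fingers move at their own pace and stop on an object; FORCE is the grip in N (left out, the last holds). Time passes only in rows, so rows that repeat a pose let the fingers close. It gives the time, the measured TCP pose, the force, the opening and the grip force at its end, in the units of the state.
- robot.read_state(): the state, without advancing time (a new reading comes with each control period).
- read_camera(name): name is "side" or "top" or "wrist"; returns a dict with "image" (384x512x3 uint8, blue, green, red), "K" (3x3 intrinsics, pixels), "extrinsics" (4x4, takes a point from world to camera coordinates); the wrist camera has in their place "mount" (4x4, takes a point from camera to tool coordinates, whose origin is the TCP and whose axes are the flange's). Camera axes: x right, y down, z forward; pixel columns grow to the right and rows downward; lengths in m; the calibration is good to about 2 mm. A picture is of the moment at which its call begins: read the wrist's pose just before it. There is no depth.
- job.close_job(): hands the job in; it is judged then, once.
The state is a dict: "t": time; "q": joint angles; "dq": joint speeds; "joint_torque": joint torques, N m; "tool_pos": TCP position; "orientation": TCP orientation; "force": force on the tool from outside, world axes, zero at the start; "wrist_torque": the same for the moment, N m; "opening": finger opening in m; "gripper_force": force on a finger pad.
Only numpy, scipy, OpenCV 4.12 (cv2) and the standard library are available. Lean on these libraries where they do the work, as an engineer would, in place of code of your own. Each camera call takes 0.05 s, during which the arm holds its last target. There are 200 camera calls.

## Task

Tidy away the steel parts pots: draw their tray out of the bay under the bench riser, nest all the pots there are on it, the largest on the tray and each other one sitting flat on the floor of the next larger, with the handles fanned out towards the tray's pull bar and well apart so that none lies on another. Then slide the loaded tray back until it is fully home, and leave the things that lie around the work where they are.

Things in the scene. Friction and masses are not known exactly. Their poses are not given: they have to be found in the camera images.
- riser: Fixed grey steel bench riser, 200 wide, 140 deep, deck at 96 mm with an 8 mm edge at back and sides (pots may stand on it). Tray bay below, open to its front (-x): 184 wide, 92 high inside, no floor (the tray slides on the bench), a back wall as stop, front edges flared. Origin: on the bench, where the tray's origin lies when home; bay mouth at x = -67 mm; y along the width.
- tray: Loose aluminium tray, 135 (x) by 176 mm (y), 0.45 kg, floor 3 mm thick, rim 13 mm high (48 in the middle of the front), flat on the bench in the bay. Origin: centre of the underside. At the front (-x) a level pull bar, 14 mm wide (y) and 14 tall, sticks out 85 mm, its centreline 40 mm above the bench. Home: origin and axes agree with the riser's.
- tray_pull (a point): Point on the centreline of the tray's pull bar, 65 mm in front of the tray's front edge, 40 mm above the bench: a good place to pinch it across its 14 mm width; it turns with the tray.
- pot_1: The largest (first of four sizes) open round steel pot, outer diameter 96 mm at the rim, 88 at the foot, 60 tall, wall 2.5, floor 3 thick, 170 g. A straight bar handle, 12 mm wide and 14 tall, runs level outwards from the rim, 60 to 74 mm above the foot, its end 102 mm from the pot's axis. Origin: centre of the underside; +x along the handle, +z up. May be absent.
- pot_1_tip (a point): Middle of the free end of that pot's handle.
- pot_2: The second largest open round steel pot, outer diameter 80 mm at the rim, 72 at the foot, 60 tall, wall 2.5, floor 3 thick, 140 g. A straight bar handle, 12 mm wide and 14 tall, runs level outwards from the rim, 60 to 74 mm above the foot, its end 94 mm from the pot's axis. Origin: centre of the underside; +x along the handle, +z up. May be absent.
- pot_2_tip (a point): Middle of the free end of that pot's handle.
- pot_3: The second smallest open round steel pot, outer diameter 64 mm at the rim, 56 at the foot, 60 tall, wall 2.5, floor 3 thick, 110 g. A straight bar handle, 12 mm wide and 14 tall, runs level outwards from the rim, 60 to 74 mm above the foot, its end 86 mm from the pot's axis. Origin: centre of the underside; +x along the handle, +z up. May be absent.
- pot_3_tip (a point): Middle of the free end of that pot's handle.
- pot_4: The smallest open round steel pot, outer diameter 48 mm at the rim, 40 at the foot, 60 tall, wall 2.5, floor 3 thick, 85 g. A straight bar handle, 12 mm wide and 14 tall, runs level outwards from the rim, 60 to 74 mm above the foot, its end 78 mm from the pot's axis. Origin: centre of the underside; +x along the handle, +z up. May be absent.
- pot_4_tip (a point): Middle of the free end of that pot's handle.
- amplifier: Fixed obstacle: opened black amplifier, 324 mm (its x) by 452 mm (its y), up to 126 mm tall, standing askew on the bench between the riser and the free area on the left where larger pots stand; carry things over it. Origin: centre of the underside. Over the back of the bench hangs a shelf, front edge 0.72 m ahead of the robot base, underside 365 mm up: keep the wrist in front of it.
- flux_tub: Bystander: round white tub with a blue lid, 45 mm across, 23 mm tall, standing on the bench to the right of the riser; origin at the centre of the underside.
- screwdriver: Bystander: screwdriver with a black and red handle, 178 mm long, lying on the bench to the right of the riser; origin at the centre of the underside.
- desk_clock: Bystander: small black desk clock, 18x62x34 mm, standing at the back of the bench, behind the opened amplifier; origin at the centre of the underside.

How it is judged:
By the outcome, as a careful person would: the job done as asked, in the order asked, and still so for the second after the job is handed in, with the robot touching nothing.
Of pot_1, pot_2, pot_3, pot_4 only 3 to 4 are there at a start; the rules pass over those that are not, and their reading is None.
At some moment in a run one of pot_1, pot_2 may be knocked a few centimetres aside while the robot is not near it.
It also fails if it takes over 210 s, if anything falls off the work surface, if the arm or the gripper's body presses on something with over 40 N, if the wrist force passes 120 N, or if a joint passes its speed limit or range.

## Working session

There is one attempt and no reset: what is moved stays moved. The work goes in short steps, Python scripts to look and compute and a shell command to move; the robot and the scene stay as the last step left them, time stands still between calls to the robot, and variables do not carry over. Pictures are saved under pics/ and viewed, at most 14 in all, crops included, and the job is handed in when it is done.

```bash
ls; mkdir -p pics
python3 - <<'E'
from plant import robot, read_camera, job
import cv2,numpy as np
s=robot.read_state(); print(s, robot.grip_point_offset)
for n in("top","side"):
    r=read_camera(n); cv2.imwrite(f"pics/{n}0.png",r["image"]); print(n,r["K"].tolist(),np.round(r["extrinsics"],4).tolist())
r=read_camera("wrist");print(r["K"],r["mount"]); cv2.imwrite("pics/w0.png",r["image"])
E
```

```text
pics
{'t': 0.0, 'q': array([ 1.03159038e+00,  1.31128257e-01,  1.48926879e+00, -8.88994519e-06,
        1.52299234e+00, -8.54280347e-02]), 'dq': array([-0.00051733, -0.00013297,  0.0012636 ,  0.00114306,  0.00215114,
       -0.00120954]), 'joint_torque': array([-1.18980474e-04, -5.59856629e+01, -4.91753161e+01,  7.67927477e-02,
        3.54787242e-02, -1.31928673e-04]), 'tool_pos': array([0.26272709, 0.53879555, 0.21761286]), 'orientation': array([-7.06569595e-01, -3.06054590e+00,  2.68959502e-03]), 'force': array([-0.4188004 ,  0.43059099, -0.51233879]), 'wrist_torque': array([-0.01800774,  0.02270841, -0.06236931]), 'gripper_force': 0.0, 'opening': 0.0932741453493771} 0.0188
top [[413.4475918423936, 0.0, 253.6906622418985], [0.0, 413.4475918423936, 187.3615656764418], [0.0, 0.0, 1.0]] [[0.0267, -0.9994, 0.0235, -0.0269], [-0.9836, -0.0305, -0.1779, 0.5579], [0.1785, -0.0183, -0.9838, 1.3307], [0.0, 0.0, 0.0, 1.0]]
side [[376.6430196411547, 0.0, 256.46739351215103], [0.0, 376.6430196411547, 193.9736158168566], [0.0, 0.0, 1.0]] [[0.992, -0.1248, -0.0194, -0.5573], [-0.0698, -0.4129, -0.9081, 0.1596], [0.1053, 0.9022, -0.4183, 1.3429], [0.0, 0.0, 0.0, 1.0]]
[[319.51744065   0.         254.98312616]
 [  0.         319.51744065 194.02276487]
 [  0.           0.           1.        ]] [[ 3.73593455e-04 -9.69618423e-01 -2.44622104e-01  6.78953526e-02]
 [ 9.99999465e-01  5.98198126e-04 -8.43875780e-04  9.94194418e-04]
 [ 9.64569988e-04 -2.44621658e-01  9.69618128e-01 -1.66374379e-01]
 [ 0.00000000e+00  0.00000000e+00  0.00000000e+00  1.00000000e+00]]
```

View pics/top0.png

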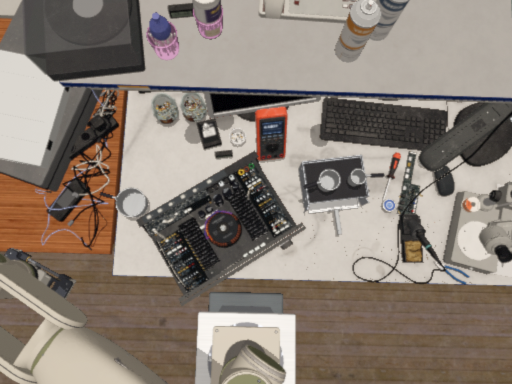

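View pics/side0.png

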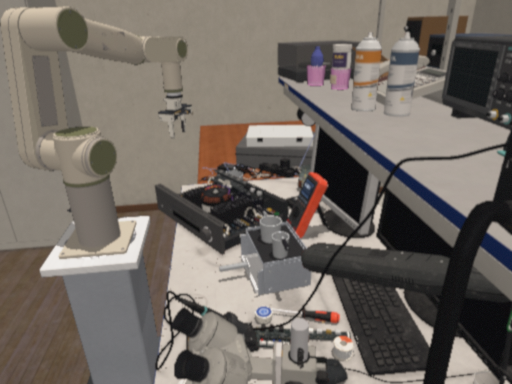

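Run:
```python
import cv2,numpy as np
a=cv2.imread("pics/top0.png")
c=lambda x,y,w,h,f:cv2.resize(a[y:y+h,x:x+w],None,fx=f,fy=f,interpolation=cv2.INTER_CUBIC)
cv2.imwrite("pics/crop0.png",np.hstack([c(100,85,80,120,5),c(295,140,80,120,5)]))
```

```text
(no output)
```

View pics/crop0.png

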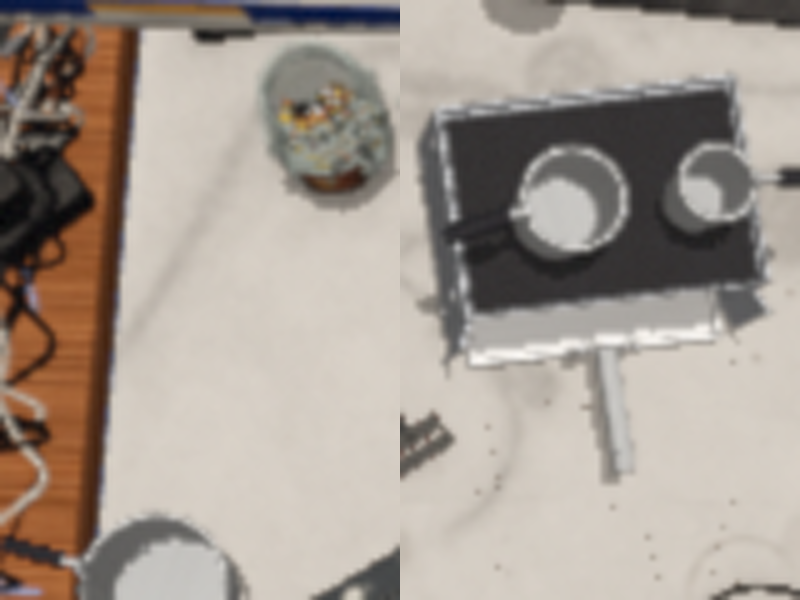

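View pics/w0.png

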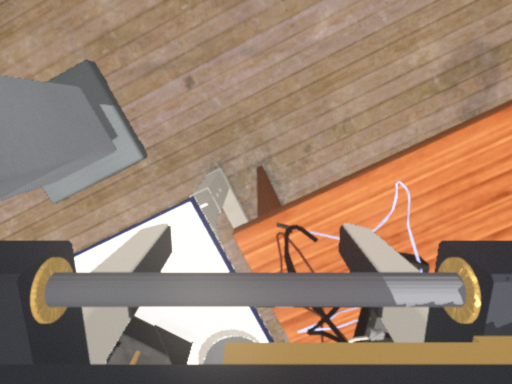

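```bash
cat > h.py <<'E'
import numpy as np, cv2
from scipy.spatial.transform import Rotation as R
from plant import robot, read_camera
def cam(name):
    s=robot.read_state(); r=read_camera(name)
    if name=="wrist":
        T=np.eye(4); T[:3,:3]=R.from_rotvec(s["orientation"]).as_matrix(); T[:3,3]=s["tool_pos"]
        E=np.linalg.inv(T@r["mount"])
    else: E=r["extrinsics"]
    return r["image"],r["K"],E
def cast(px,K,E,z):
    px=np.atleast_2d(px).astype(float); M=np.linalg.inv(E); c=M[:3,3]
    d=np.c_[(px[:,0]-K[0,2])/K[0,0],(px[:,1]-K[1,2])/K[1,1],np.ones(len(px))]@M[:3,:3].T
    return c+d*((z-c[2])/d[:,2])[:,None]
def proj(p,K,E):
    p=np.atleast_2d(p); q=p@E[:3,:3].T+E[:3,3]; q=q@K.T; return q[:,:2]/q[:,2:]
def circ(p):
    A=np.c_[2*p[:,:2],np.ones(len(p))]; s=np.linalg.lstsq(A,(p[:,:2]**2).sum(1),rcond=None)[0]
    return s[:2],2*np.sqrt(s[2]+s[0]**2+s[1]**2)
def state():
    s=robot.read_state(); m=R.from_rotvec(s["orientation"]).as_matrix()
    print("t",round(s["t"],2),"tcp",np.round(s["tool_pos"]*1000,1),"y-axis deg",round(np.degrees(np.arctan2(m[1,1],m[0,1])),1),"open",round(s["opening"]*1000,1),"q",np.round(s["q"],2))
E
python3 - <<'E'
from h import *
im,K,E=cam("top"); state()
c=lambda p,z:np.round(cast(p,K,E,z)*1000)[:,:2].tolist()
# crop->full: left (100,85), right (295,140), /5
L=lambda *q:np.array(q)/5+[100,85]; Rr=lambda *q:np.array(q)/5+[215,140]
print("left rim",c(L((80,570),(160,518),(240,590)),.06)," root/tip",c(L((75,562),(5,548)),.067))
def cc(p,z): print([x.round(4) for x in circ(cast(p,K,E,z))])
cc(L((80,570),(105,537),(160,518),(215,540),(240,590)),.06)
cc(Rr((520,200),(540,160),(575,146),(610,160),(627,195),(610,235),(575,250)),.156)
cc(Rr((680,180),(695,152),(718,145),(745,158),(755,185),(740,212),(715,220)),.156)
print("h3",c(Rr((520,212),(450,232)),.163),"h4",c(Rr((755,180),(800,178)),.163))
print("deck corners",c(Rr((435,115),(735,80),(762,280),(470,310)),.1))
print("bar",c(Rr((605,345),(623,470)),.047),"tray front",c(Rr((470,360),(718,335)),.013))
E
```

```text
t 0.2 tcp [262.9 539.  218. ] y-axis deg 64.0 open 92.5 q [ 1.03  0.13  1.49 -0.    1.52 -0.09]
left rim [[504.0, 439.0], [540.0, 390.0], [494.0, 334.0]]  root/tip [[508.0, 441.0], [516.0, 487.0]]
[array([0.4855, 0.3881]), np.float64(0.109)]
[array([ 0.5713, -0.2444]), np.float64(0.0656)]
[array([ 0.5839, -0.3342]), np.float64(0.0471)]
h3 [[560.0, -209.0], [546.0, -166.0]] h4 [[585.0, -356.0], [587.0, -384.0]]
deck corners [[635.0, -165.0], [665.0, -363.0], [532.0, -377.0], [507.0, -189.0]]
bar [[494.0, -287.0], [412.0, -298.0]] tray front [[486.0, -202.0], [508.0, -372.0]]
```

```bash
python3 -m inch '[80,-400,40,34,100,80,-400,40,34,100,80,-400,40,34,100,80,-400,40,34,100,80,-400,40,34,100,80,-400,40,34,100,80,-400,40,34,100,80,-400,40,34,100,80,-400,40,34,100,80,-400,40,34,100]' 20; python3 -c "
from h import *;state()"
```

```text
t: 1.03
tool_pos: [0.3428, 0.1372, 0.2589]
orientation: [-0.219, 3.133, -0.0]
force: [1.4, -0.2, -0.3]
opening: 0.0929
gripper_force: 0.0
t 1.03 tcp [342.8 137.2 258.9] y-axis deg 98.0 open 92.9 q [ 0.24 -0.55  2.   -0.    1.69 -1.47]
```

```bash
python3 -m inch '[40,-410,0,0,100,40,-410,0,0,100,40,-410,0,0,100,40,-410,0,0,100,40,-410,0,0,100,40,-410,0,0,100,40,-410,0,0,100,40,-410,0,0,100,40,-410,0,0,100,40,-410,0,0,100]' 20
python3 - <<'E'
from h import *
state(); im,K,E=cam("wrist"); cv2.imwrite("pics/w1.png",im); np.savez("w1.npz",K=K,E=E)
E
```

```text
t: 1.87
tool_pos: [0.3825, -0.2734, 0.2584]
orientation: [-0.217, 3.134, -0.001]
force: [-0.1, 0.1, 0.5]
opening: 0.0932
gripper_force: 0.0
t 1.87 tcp [ 382.5 -273.4  258.4] y-axis deg 97.9 open 93.2 q [-0.73 -0.24  1.77 -0.    1.61 -2.44]
```

View pics/w1.png

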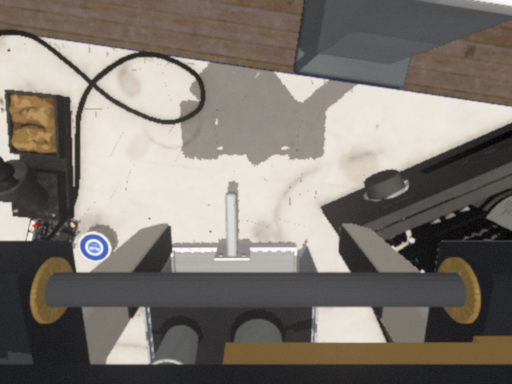

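Run:
```python
from h import *
d=np.load("w1.npz");K,E=d["K"],d["E"]; im=cv2.imread("pics/w1.png")
c=lambda p,z:np.round(cast(p,K,E,z)*1000,1)[:,:2]
g=im.astype(int).min(2)
for r in (198,205,212,220,228,236): print(r, g[r,218:248].tolist())
print(c([(227,200),(238,200),(228,240),(238,240)],.047), c([(173,252),(297,248)],.013))
```

```text
198 [220, 220, 220, 222, 222, 221, 208, 188, 186, 201, 216, 219, 216, 216, 216, 208, 190, 161, 142, 163, 201, 222, 222, 221, 223, 223, 222, 221, 221, 220]
205 [220, 220, 221, 220, 222, 222, 219, 197, 182, 199, 214, 218, 217, 215, 215, 195, 175, 162, 139, 140, 189, 220, 221, 222, 221, 222, 222, 220, 221, 222]
212 [222, 222, 222, 221, 221, 223, 219, 190, 173, 196, 212, 218, 216, 217, 216, 210, 193, 171, 144, 136, 166, 206, 220, 220, 220, 221, 221, 220, 220, 220]
220 [220, 222, 222, 221, 220, 221, 218, 191, 172, 190, 210, 218, 217, 216, 215, 210, 196, 176, 148, 135, 149, 187, 218, 207, 205, 218, 219, 218, 202, 189]
228 [220, 220, 221, 221, 222, 221, 219, 194, 178, 189, 205, 213, 216, 216, 213, 211, 199, 182, 153, 136, 168, 203, 218, 219, 219, 217, 218, 217, 218, 216]
236 [220, 220, 220, 220, 218, 219, 219, 204, 183, 185, 201, 213, 214, 212, 215, 212, 201, 181, 156, 141, 182, 213, 217, 214, 216, 215, 215, 214, 214, 214]
[[ 422.2 -301.8]
 [ 420.3 -288.4]
 [ 474.1 -294.4]
 [ 472.3 -281.8]] [[ 516.8 -369.3]
 [ 486.8 -199.3]]
```

```bash
python3 -m inch '[57,-19,-100,0,70,57,-19,-100,0,60,57,-19,-100,0,50,57,-19,-130,0,50,57,-19,-160,0,50,57,-19,-190,0,50,57,-19,-215,0,50,57,-19,-237,0,50,57,-19,-237,0,50,57,-19,-237,0,50]' 30; python3 -m inch '[0,0,0,0,0,0,0,0,0,0,0,0,0,0,0,0,0,0,0,0,0,0,0,0,0,0,0,0,0,0,0,0,0,0,0,0,0,0,0,0]' 30; python3 -c "
from h import *;state()"
```

```text
t: 2.75
tool_pos: [0.4388, -0.2887, 0.0205]
orientation: [0.219, -3.131, -0.004]
force: [1.0, 0.3, 0.9]
opening: 0.0462
gripper_force: 0.0
t: 3.42
tool_pos: [0.4407, -0.2906, 0.0227]
orientation: [-0.218, 3.133, -0.003]
force: [-0.3, -2.9, 5.6]
opening: 0.0141
gripper_force: 30.0
t 3.42 tcp [ 440.7 -290.6   22.7] y-axis deg 98.0 open 14.1 q [-0.68  0.12  1.87 -0.    1.14 -2.39]
```

```bash
python3 -m inch '[-14,-2,0,0,0,-28,-4,0,0,0,-43,-6,0,0,0,-57,-8,0,0,0,-71,-10,0,0,0,-85,-13,0,0,0,-100,-15,0,0,0,-114,-17,0,0,0,-129,-19,0,0,0,-129,-19,0,0,0]' 30; python3 -m inch '[0,0,0,0,30,0,0,0,0,40,0,0,0,0,45,0,0,40,0,45,0,0,80,0,45,0,0,120,0,60,0,0,160,0,100,0,0,200,0,100,0,0,235,0,100]'
python3 - <<'E'
from h import *
state(); im,K,E=cam("wrist"); im2,_,_=cam("top");cv2.imwrite("pics/w2.png",im); cv2.imwrite("pics/top2.png",im2);np.savez("w2.npz",K=K,E=E)
cv2.imwrite("pics/v2.png",np.hstack([cv2.resize(im2[120:270,270:420],(450,450)),cv2.resize(im2[90:240,80:180],(300,450))]))
E
```

```text
t: 4.25
tool_pos: [0.3096, -0.3091, 0.0222]
orientation: [0.218, -3.134, 0.001]
force: [-9.4, 1.1, 14.8]
opening: 0.0137
gripper_force: 29.9
t: 5.0
tool_pos: [0.3113, -0.3084, 0.2592]
orientation: [-0.22, 3.133, -0.001]
force: [1.2, -0.3, 0.1]
opening: 0.0642
gripper_force: 0.0
t 5.0 tcp [ 311.3 -308.4  259.2] y-axis deg 98.0 open 64.2 q [-0.9  -0.33  1.85  0.    1.63 -2.61]
```

View pics/v2.png

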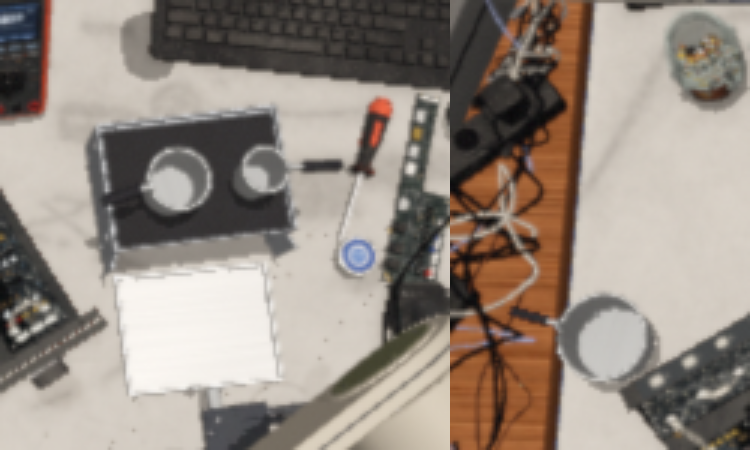

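```bash
python3 -m inch '[100,390,0,-60,100,100,390,0,-60,100,100,390,0,-60,100,100,390,0,-60,100,100,390,0,-60,100,100,390,0,-60,100,100,390,0,-60,100,100,390,0,-60,100,100,390,0,-60,100,100,390,0,-60,100]' 30;python3 -m inch '[80,360,0,-48,100,80,360,0,-48,100,80,360,0,-48,100,80,360,0,-48,100,80,360,0,-48,100,80,360,0,-48,100,80,360,0,-48,100,80,360,0,-48,100,80,360,0,-48,100,80,360,0,-48,100]'
python3 - <<'E'
from h import *
state(); im,K,E=cam("wrist"); cv2.imwrite("pics/w3.png",im); np.savez("w3.npz",K=K,E=E)
E
```

```text
t: 5.93
tool_pos: [0.3963, 0.021, 0.2557]
orientation: [-1.338, -2.841, 0.001]
force: [0.7, -0.7, -0.3]
opening: 0.093
gripper_force: 0.0
t: 6.77
tool_pos: [0.4757, 0.3824, 0.2546]
orientation: [-2.372, -2.058, 0.003]
force: [-0.3, 0.3, 0.2]
opening: 0.0933
gripper_force: 0.0
t 6.77 tcp [475.7 382.4 254.6] y-axis deg -8.1 open 93.3 q [0.59 0.15 1.4  0.   1.59 0.73]
```

View pics/w3.png

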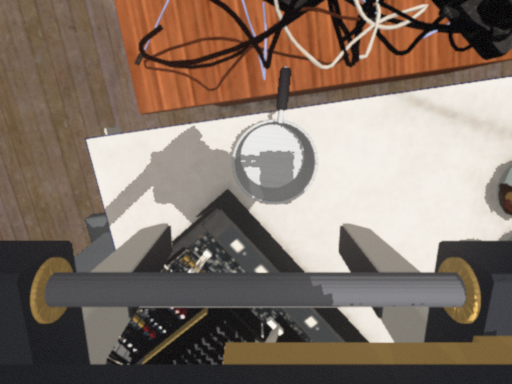

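Run:
```python
from h import *
d=np.load("w3.npz");K,E=d["K"],d["E"]
p=circ(cast([(232,160),(316,160),(274,120),(275,203),(245,132),(304,132),(245,191),(304,191)],K,E,.06)); print(p)
h=cast([(281,120),(285,68)],K,E,.074); print(h, [np.degrees(np.arctan2(*(q[:2]-p[0])[::-1])) for q in h])
print(np.hypot(*(h[1,:2]-p[0])))
```

```text
(array([0.49868341, 0.39275866]), np.float64(0.09519142204757136))
[[0.51101382 0.43925176 0.074     ]
 [0.52127286 0.48990091 0.074     ]] [np.float64(75.14656179809947), np.float64(76.90909917320695)]
0.09973415286404744
```

```bash
python3 -m inch '[25,35,0,-5,60,38,74,0,-5,40,38,74,-40,-5,40,38,74,-80,-5,40,38,74,-120,-5,40,38,74,-155,-5,40,38,74,-185,-5,40,38,74,-205,-5,40,38,74,-205,-5,40,38,74,-205,-5,40]' 45;python3 -m inch '[0,0,0,0,0,0,0,0,0,0,0,0,0,0,0,0,0,0,0,0,0,0,0,0,0,0,0,0,0,0,0,0,0,0,0]'; python3 -c "
from h import *;state()"
```

```text
t: 7.65
tool_pos: [0.5127, 0.452, 0.049]
orientation: [-2.461, -1.952, 0.008]
force: [-1.0, -0.3, -0.8]
opening: 0.0381
gripper_force: 0.0
t: 8.23
tool_pos: [0.5153, 0.4537, 0.0534]
orientation: [-2.461, -1.952, -0.004]
force: [-0.1, 1.0, 6.0]
opening: 0.0116
gripper_force: 44.9
t 8.23 tcp [515.3 453.7  53.4] y-axis deg -13.2 open 11.6 q [0.65 0.48 1.38 0.   1.28 0.88]
```

```bash
python3 -m inch '[0,0,10,0,0,0,0,40,0,0,0,0,80,0,0,0,0,120,0,0,0,0,160,0,0,0,0,195,0,0,0,0,195,0,0,0,0,195,0,0]'
python3 - <<'E'
from h import *
state(); im,K,E=cam("wrist"); cv2.imwrite("pics/w4.png",im); np.savez("w4.npz",K=K,E=E)
im,K,E=cam("top"); cv2.imwrite("pics/top4.png",im)
c=lambda q,z:cast(np.array(q)/3+[270,120],K,E,z)[:,:2]
t=c([(118,278),(270,262),(283,382),(132,395)],.013); print(t, t.mean(0), np.degrees(np.arctan2(*(t[0]-t[3])[::-1])),np.degrees(np.arctan2(*(t[0]-t[1])[::-1])),np.degrees(np.arctan2(*(t[1]-t[2])[::-1])))
cv2.imwrite("pics/v4.png",np.hstack([cv2.resize(im[150:290,280:400],(480,560),interpolation=2),cv2.resize(cv2.imread("pics/w4.png")[0:280,150:310],(320,560))]))
E
```

```text
t: 8.9
tool_pos: [0.5158, 0.454, 0.2511]
orientation: [2.461, 1.952, 0.011]
force: [-0.6, 0.8, -2.9]
opening: 0.0116
gripper_force: 44.9
t 8.9 tcp [515.8 454.  251.1] y-axis deg -13.2 open 11.6 q [ 0.65  0.35  1.17 -0.    1.61  0.88]
[[ 0.48350748 -0.20324729]
 [ 0.50700272 -0.37716274]
 [ 0.37169315 -0.38921758]
 [ 0.35262822 -0.21928363]] [ 0.42870789 -0.29722781] 6.985503495272237 97.69383791113027 5.091086480664574
```

View pics/v4.png

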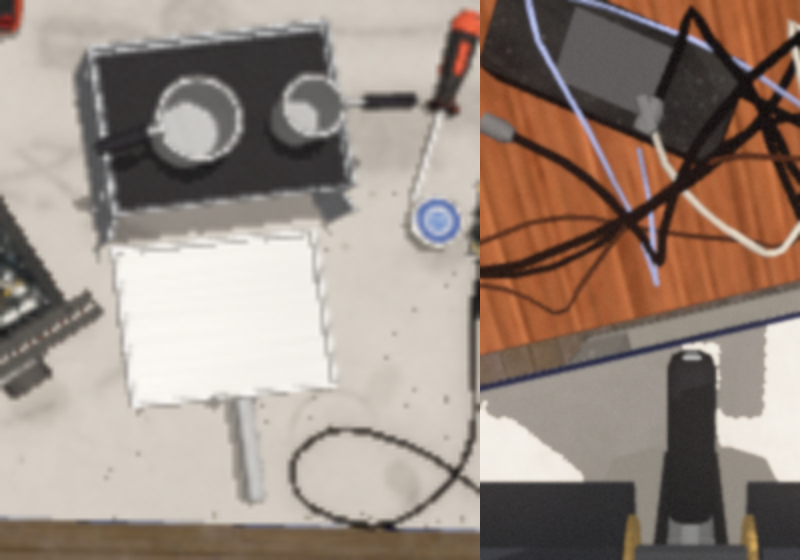

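Run:
```python
from h import *
im,K,E=cam("top")
c=lambda q,z:cast(np.array(q)/4+[280,150],K,E,z)[:,:2]
t=c([(112,250),(312,232),(337,385),(137,405)],.013); print(t, t.mean(0), [np.degrees(np.arctan2(*(v)[::-1])) for v in(t[0]-t[3],t[0]-t[1],t[1]-t[2],t[3]-t[2])])
b=c([(243,402),(253,500)],.047); print(b,np.degrees(np.arctan2(*(b[0]-b[1])[::-1])))
y=np.radians(8);u=np.array([np.cos(y),np.sin(y)])
print("centre from bar tip",b[1]+u*.1525)
g=np.array([.439,-.2895])-.1305*u; print("bar pinch pt",g)
im2,K,E=im,K,E
r=c([(88,55),(325,25),(352,188),(108,212)],.104);print("riser top corners",r,r.mean(0),[np.degrees(np.arctan2(*(v)[::-1])) for v in(r[0]-r[3],r[0]-r[1],r[1]-r[2],r[3]-r[2])])
```

```text
[[ 0.48394359 -0.1986916 ]
 [ 0.50449681 -0.37023414]
 [ 0.37530065 -0.38901174]
 [ 0.35403141 -0.22012296]] [ 0.42944311 -0.29451511] [np.float64(9.367603374712543), np.float64(96.83227414149445), np.float64(8.269566989091349), np.float64(97.17783480262233)]
[[ 0.35781509 -0.30146692]
 [ 0.27946194 -0.30875215]] 5.3120498829207685
centre from bar tip [ 0.43047782 -0.28752825]
bar pinch pt [ 0.30977002 -0.30766209]
riser top corners [[ 0.63150457 -0.16470034]
 [ 0.66302177 -0.35899067]
 [ 0.52856654 -0.37815345]
 [ 0.50316292 -0.18148349]] [ 0.58156395 -0.27083199] [np.float64(7.45025023942403), np.float64(99.2140895932916), np.float64(8.111264396013313), np.float64(97.36007532457882)]
```

```bash
python3 -m inch '[-70,-360,0,40,0,-70,-360,0,40,0,-70,-360,0,40,0,-70,-360,0,40,0,-70,-360,0,40,0,-70,-360,0,40,0,-70,-360,0,40,0,-70,-360,0,40,0,-70,-360,0,40,0,-70,-360,0,40,0]';python3 -m inch '[-69,-350,0,31,0,-69,-350,0,31,0,-69,-350,0,31,0,-69,-350,0,31,0,-69,-350,0,31,0,-69,-350,0,31,0,-69,-350,0,31,0,-69,-350,0,31,0,-69,-350,0,31,0,-69,-350,0,31,0]'
python3 - <<'E'
from h import *
state(); im,K,E=cam("top"); im2,K2,E2=cam("side")
cv2.imwrite("pics/v5.png",np.hstack([cv2.resize(im[150:290,270:400],(520,560),interpolation=2),cv2.resize(im2[180:320,210:280],(280,560))]))
E
```

```text
t: 9.88
tool_pos: [0.4424, 0.0878, 0.2445]
orientation: [-1.65, -2.671, 0.007]
force: [-0.1, -0.0, -1.4]
opening: 0.0115
gripper_force: 44.9
t: 10.72
tool_pos: [0.3731, -0.2602, 0.2444]
orientation: [-0.874, -3.014, -0.0]
force: [0.7, -0.5, -1.6]
opening: 0.0114
gripper_force: 44.9
t 10.72 tcp [ 373.1 -260.2  244.4] y-axis deg 57.7 open 11.4 q [-0.72 -0.28  1.83 -0.    1.59 -1.73]
```

View pics/v5.png

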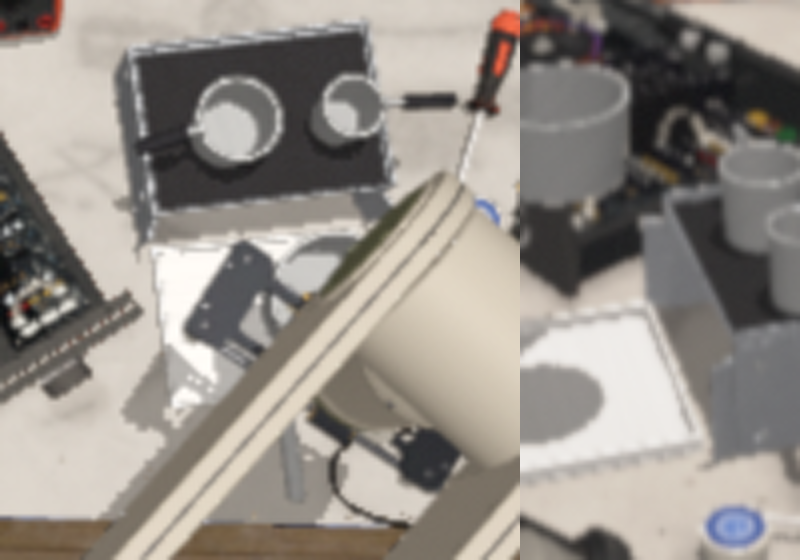

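```bash
python3 -m inch '[4,4,-40,0,0,4,4,-80,0,0,4,4,-120,0,0,4,4,-150,0,0,4,4,-170,0,0,4,4,-180,0,0,4,4,-184,0,0,4,4,-184,0,0,4,4,-184,0,0]';python3 -m inch '[0,0,-2,0,0,0,0,-3,0,0,0,0,-3,0,0]';python3 -c "
from h import *;state()"
```

```text
t: 11.57
tool_pos: [0.3803, -0.2532, 0.0638]
orientation: [0.869, 3.018, -0.001]
force: [1.1, -0.9, -1.7]
opening: 0.0116
gripper_force: 44.9
t: 11.82
tool_pos: [0.3801, -0.2535, 0.0606]
orientation: [0.87, 3.017, -0.001]
force: [0.0, -0.3, -2.6]
opening: 0.0116
gripper_force: 44.9
t 11.82 tcp [ 380.1 -253.5   60.6] y-axis deg 57.8 open 11.6 q [-0.7  -0.13  2.04  0.    1.22 -1.71]
```

```bash
python3 -m inch '[-3,-3,-2,0,0,-3,-3,-3,0,0,-3,-3,-4,0,0,-3,-3,-4,0,0]';python3 -m inch '[0,0,-1,0,0,0,0,-2,0,0,0,0,-2,0,0]'
```

```text
t: 12.15
tool_pos: [0.3763, -0.2564, 0.0564]
orientation: [-0.871, -3.018, 0.001]
force: [-4.3, 1.8, 7.6]
opening: 0.0114
gripper_force: 44.9
t: 12.4
tool_pos: [0.3764, -0.2565, 0.0563]
orientation: [-0.87, -3.018, 0.001]
force: [-13.6, 9.1, 28.6]
opening: 0.0115
gripper_force: 44.9
```

```bash
python3 -m inch '[0,0,3,0,20,0,0,3,0,35,0,0,3,0,35,0,0,3,0,35,0,0,40,0,35,0,0,80,0,50,0,0,120,0,50,0,0,160,0,50,0,0,200,0,50,0,0,235,0,50]'; python3 -m inch '[180,50,10,-40,50,180,50,10,-40,50,180,50,10,-40,50,180,50,10,-40,50,180,50,10,-40,50,180,50,10,-40,50,180,50,10,-40,50]'
python3 - <<'E'
from h import *
state(); im,K,E=cam("wrist"); cv2.imwrite("pics/w6.png",im); np.savez("w6.npz",K=K,E=E)
E
```

```text
t: 13.23
tool_pos: [0.3765, -0.256, 0.2912]
orientation: [0.87, 3.017, -0.001]
force: [0.9, -1.0, 0.1]
opening: 0.0463
gripper_force: 0.0
t: 13.82
tool_pos: [0.5575, -0.205, 0.2971]
orientation: [-1.852, -2.535, 0.001]
force: [-0.8, 0.1, -0.9]
opening: 0.0462
gripper_force: 0.0
t 13.82 tcp [ 557.5 -205.   297.1] y-axis deg 17.7 open 46.2 q [-0.44  0.1   1.38  0.    1.66 -0.75]
```

View pics/w6.png

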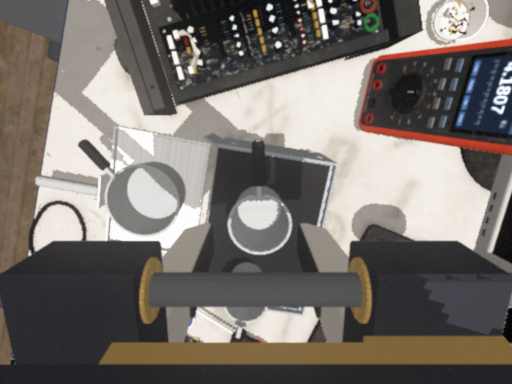

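```bash
cat > edge.py <<'E'
from h import *
def rim(im,K,E,c0,r0,z,angs):
    """radial outermost strong gradient near expected rim radius"""
    g=cv2.GaussianBlur(cv2.cvtColor(im,6),(3,3),0).astype(float); P=[]
    for a in np.radians(angs):
        rr=np.arange(r0-.008,r0+.008,.0005)
        w=np.c_[c0[0]+rr*np.cos(a),c0[1]+rr*np.sin(a),np.full(len(rr),z)]
        v=cv2.remap(g.astype(np.float32),*[q.astype(np.float32).reshape(1,-1) for q in proj(w,K,E).T],1)[0]
        P.append(w[np.abs(np.gradient(v)).argmax(),:2])
    return circ(np.array(P))
E
python3 - <<'E'
from edge import *
d=np.load("w6.npz");K,E=d["K"],d["E"];im=cv2.imread("pics/w6.png")
f=lambda p,z:cast(p,K,E,z)[:,:2]
p3=circ(f([(228,219),(292,219),(260,185),(260,252)],.156));print("pot3",p3)
h=f([(260,187),(258,143)],.170);print(h,[np.degrees(np.arctan2(*(q-p3[0])[::-1])) for q in h])
p1=circ(f([(105,195),(185,195),(120,170),(140,162),(170,173),(145,236)],.063));print("pot1",p1)
h=f([(83,145),(110,165)],.077);print(h,[np.degrees(np.arctan2(*(q-p1[0])[::-1])) for q in h], np.hypot(*(h[0]-p1[0])))
cv2.imwrite("pics/c6.png",cv2.resize(im[110:260,30:310],None,fx=2.8,fy=2.8,interpolation=2))
E
```

```text
pot3 (array([ 0.57308707, -0.23742232]), np.float64(0.06814001826738524))
[[ 0.56156256 -0.20241637]
 [ 0.54716283 -0.16388005]] [np.float64(108.2223688246848), np.float64(109.41796092554867)]
pot1 (array([ 0.43423671, -0.28773008]), np.float64(0.10136914324232375))
[[ 0.35059076 -0.23786873]
 [ 0.38637368 -0.2518702 ]] [np.float64(149.20082743442964), np.float64(143.15876179545668)] 0.09737966574332128
```

View pics/c6.png

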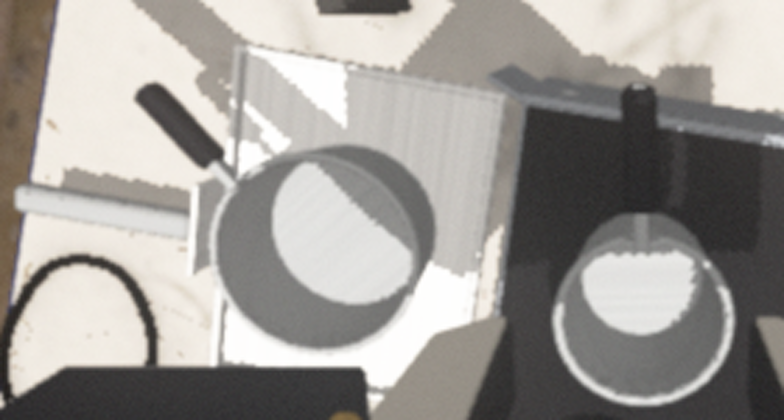

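Run:
```python
from edge import *
d=np.load("w6.npz");K,E=d["K"],d["E"]
f=lambda p,z:cast(np.array(p)/2.8+[30,110],K,E,z)[:,:2]
p3=circ(f([(553,318),(735,318),(644,237),(644,404),(580,258),(708,258),(580,380),(708,380)],.156));print("pot3",p3)
h=f([(641,240),(639,92)],.170);print(h,[np.degrees(np.arctan2(*(q-p3[0])[::-1])) for q in h])
p1=circ(f([(212,245),(418,260),(312,152),(320,350),(240,175),(392,195),(245,320),(395,315)],.063));print("pot1",p1)
h=f([(148,92),(228,180)],.077);print(h,[np.degrees(np.arctan2(*(q-p1[0])[::-1])) for q in h], np.hypot(*(h[0]-p1[0])))
```

```text
pot3 (array([ 0.57489874, -0.24301847]), np.float64(0.06553433535936805))
[[ 0.5632071  -0.21078981]
 [ 0.54730913 -0.16369783]] [np.float64(109.93932691324999), np.float64(109.17889287355437)]
pot1 (array([ 0.42990176, -0.28920372]), np.float64(0.09516868154808435))
[[ 0.34996864 -0.23538604]
 [ 0.3903409  -0.26268528]] [np.float64(146.04824839236363), np.float64(146.1652586110571)] 0.09636206081237099
```

```bash
python3 -m inch '[-4,24,0,2,40,-4,24,-40,2,40,-4,24,-80,2,40,-4,24,-115,2,40,-4,24,-137,2,40,-4,24,-147,2,40,-4,24,-147,2,40,-4,24,-147,2,40]' 45;python3 -m inch '[0,0,0,0,0,0,0,0,0,0,0,0,0,0,0,0,0,0,0,0,0,0,0,0,0,0,0,0,0,0,0,0,0,0,0]'; python3 -c "
from h import *;state()"
```

```text
t: 14.53
tool_pos: [0.5524, -0.1825, 0.1527]
orientation: [1.804, 2.571, 0.0]
force: [0.3, 0.4, 1.3]
opening: 0.0372
gripper_force: 0.0
t: 15.12
tool_pos: [0.553, -0.182, 0.1526]
orientation: [1.805, 2.57, 0.001]
force: [-1.2, 1.9, 6.1]
opening: 0.0113
gripper_force: 45.0
t 15.12 tcp [ 553.  -182.   152.6] y-axis deg 19.8 open 11.3 q [-0.41  0.12  1.62  0.    1.4  -0.75]
```

```bash
python3 -m inch '[0,0,15,0,0,0,0,55,0,0,0,0,95,0,0,-187,-116,95,50,0,-187,-116,95,50,0,-187,-116,95,50,0,-187,-116,95,50,0,-187,-116,95,50,0,-187,-116,95,50,0,-187,-116,95,50,0]';python3 -m inch '[0,0,0,28,0,0,0,0,28,0,0,0,0,28,0,0,0,0,28,0,0,0,0,28,0,0,0,0,28,0]'
python3 - <<'E'
from h import *
state(); im,K,E=cam("wrist"); im2,K2,E2=cam("side")
cv2.imwrite("pics/v7.png",np.hstack([cv2.resize(im[60:340,130:380],(500,560)),cv2.resize(im2[180:320,210:285],(300,560))]))
np.savez("w7.npz",K=K,E=E)
E
```

```text
t: 15.95
tool_pos: [0.3618, -0.3001, 0.2464]
orientation: [-0.608, -3.08, 0.002]
force: [-0.2, -0.5, -1.3]
opening: 0.0114
gripper_force: 45.0
t: 16.45
tool_pos: [0.3653, -0.2979, 0.2463]
orientation: [0.145, -3.138, -0.001]
force: [-0.1, 0.4, -0.3]
opening: 0.0115
gripper_force: 45.0
t 16.45 tcp [ 365.3 -297.9  246.3] y-axis deg 95.3 open 11.5 q [-0.79 -0.23  1.79 -0.    1.59 -2.46]
```

View pics/v7.png

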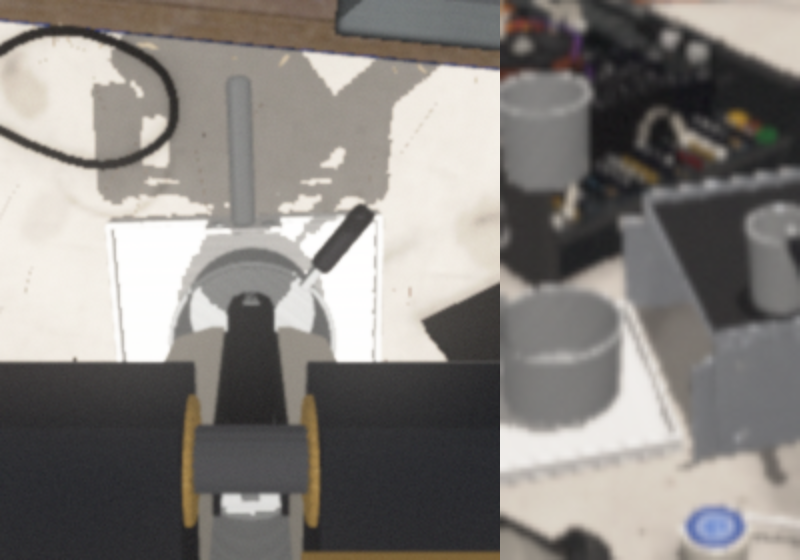

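```bash
python3 -m inch '[0,0,-40,3,0,0,0,-80,3,0,0,0,-115,3,0,0,0,-135,3,0,0,0,-150,3,0,0,0,-165,3,0,0,0,-175,3,0,0,0,-178,3,0,0,0,-178,3,0,0,0,-178,3,0]';python3 -m inch '[0,0,-2,0,0,0,0,-3,0,0,0,0,-3,0,0]';python3 -m inch '[0,0,-2,0,0,0,0,-3,0,0,0,0,-3,0,0]'
```

```text
t: 17.38
tool_pos: [0.3659, -0.2984, 0.0695]
orientation: [-0.232, 3.132, -0.001]
force: [-0.0, 0.2, 0.0]
opening: 0.0114
gripper_force: 45.0
t: 17.63
tool_pos: [0.3658, -0.2983, 0.0662]
orientation: [-0.233, 3.132, -0.001]
force: [-0.9, -0.8, -1.9]
opening: 0.0116
gripper_force: 45.0
t: 17.88
tool_pos: [0.3656, -0.2982, 0.0628]
orientation: [-0.233, 3.133, -0.001]
force: [-0.6, -0.5, 0.7]
opening: 0.0117
gripper_force: 45.0
```

```bash
python3 -m inch '[0,0,-1,0,0,0,0,-2,0,0,0,0,-2,0,0]'; python3 -m inch '[0,0,-1,0,0,0,0,-1,0,0]'
```

```text
t: 18.13
tool_pos: [0.3653, -0.2988, 0.0625]
orientation: [0.233, -3.132, 0.002]
force: [-8.8, 3.6, 16.9]
opening: 0.0117
gripper_force: 45.0
t: 18.3
tool_pos: [0.3652, -0.2992, 0.0622]
orientation: [0.233, -3.132, 0.003]
force: [-13.6, 4.1, 23.5]
opening: 0.0114
gripper_force: 45.0
```

```bash
python3 -m inch '[0,0,3,0,15,0,0,3,0,25,0,0,3,0,25,0,0,3,0,25,0,0,40,0,25,0,0,80,0,40,0,0,120,0,40,0,0,160,0,40,0,0,200,0,40,0,0,235,0,40]'; python3 -m inch '[195,-115,3,-60,40,195,-115,3,-60,40,195,-115,3,-60,40,195,-115,3,-60,40,195,-115,3,-60,40,195,-115,3,-60,40,195,-115,3,-60,40,195,-115,3,-60,40,195,-115,3,-60,40]';  python3 -m inch '[0,0,0,-36,40,0,0,0,-36,40,0,0,0,-36,40,0,0,0,-36,40,0,0,0,-36,40,0,0,0,-36,40,0,0,0,-36,40]';python3 - <<'E'
from h import *
state(); im,K,E=cam("wrist"); cv2.imwrite("pics/w8.png",im); np.savez("w8.npz",K=K,E=E)
cv2.imwrite("pics/v8.png",cv2.resize(im[0:240,120:440],(800,600),interpolation=2))
E
```

```text
t: 19.13
tool_pos: [0.3656, -0.2979, 0.2972]
orientation: [-0.234, 3.132, -0.001]
force: [0.0, 0.0, 0.5]
opening: 0.0375
gripper_force: 0.0
t: 19.88
tool_pos: [0.5609, -0.4129, 0.2958]
orientation: [-1.373, -2.823, -0.001]
force: [0.3, 0.3, 0.1]
opening: 0.037
gripper_force: 0.0
t: 20.47
tool_pos: [0.5605, -0.4129, 0.2969]
orientation: [-2.167, -2.273, -0.0]
force: [-0.0, -0.1, 0.0]
opening: 0.0375
gripper_force: 0.0
t 20.47 tcp [ 560.5 -412.9  296.9] y-axis deg 2.7 open 37.5 q [-0.71  0.38  1.05  0.    1.71 -0.76]
```

View pics/v8.png

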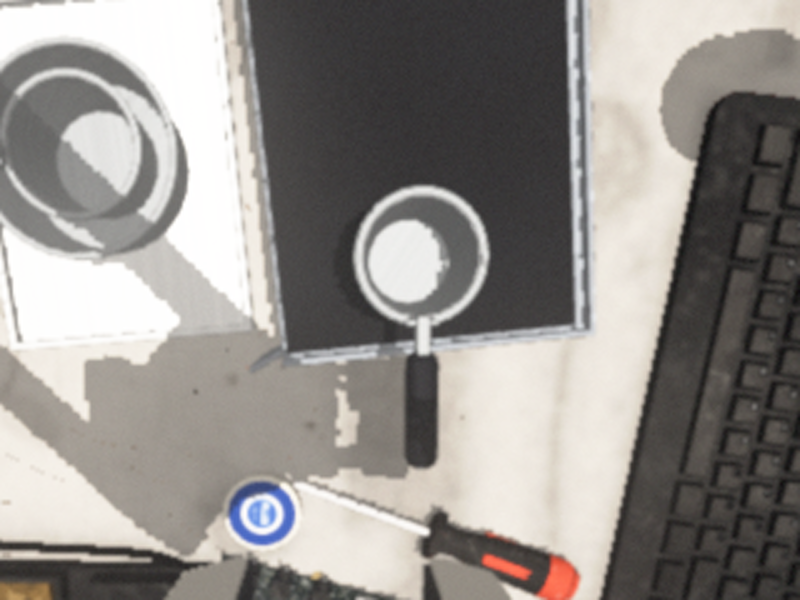

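Run:
```python
from edge import *
d=np.load("w8.npz");K,E=d["K"],d["E"]
f=lambda p,z:cast(np.array(p)/2.5+[120,0],K,E,z)[:,:2]
p=circ(f([(354,257),(490,255),(422,185),(422,326)],.156));print("pot4",p)
h=f([(424,322),(421,467)],.170);print(h,[np.degrees(np.arctan2(*(q-p[0])[::-1])) for q in h])
print("pot3",circ(f([(141,142),(72,67),(70,216),(120,87),(123,197),(3,130)],.066)))
print("pot1",circ(f([(178,155),(70,38),(80,256),(150,83),(20,45),(150,225)],.063)))
b=f([(255,150),(287,352),(590,330),(565,0)],.104);print(b)
```

```text
pot4 (array([ 0.58783379, -0.33354868]), np.float64(0.0502566544509315))
[[ 0.58884348 -0.35649672]
 [ 0.59170807 -0.4099766 ]] [np.float64(-87.48066765865835), np.float64(-87.09805360968033)]
pot3 (array([ 0.43148119, -0.28720536]), np.float64(0.06462284189714092))
pot1 (array([ 0.43049445, -0.28997235]), np.float64(0.09605804805358227))
[[ 0.51982715 -0.29197454]
 [ 0.53597979 -0.37518562]
 [ 0.66949932 -0.35910736]
 [ 0.64310445 -0.22971935]]
```

```bash
python3 -m inch '[30,15,0,0,40,30,15,-40,0,40,30,15,-80,0,40,30,15,-115,0,40,30,15,-137,0,40,30,15,-146,0,40,30,15,-146,0,40,30,15,-146,0,40]' 45;python3 -m inch '[0,0,0,0,0,0,0,0,0,0,0,0,0,0,0,0,0,0,0,0,0,0,0,0,0,0,0,0,0,0,0,0,0,0,0]'; python3 -c "
from h import *;state()"
```

```text
t: 21.18
tool_pos: [0.5908, -0.3982, 0.1527]
orientation: [2.17, 2.271, 0.0]
force: [0.1, -0.1, 0.5]
opening: 0.0372
gripper_force: 0.0
t: 21.77
tool_pos: [0.5909, -0.3986, 0.1528]
orientation: [2.171, 2.268, -0.0]
force: [-0.9, -1.5, 4.2]
opening: 0.012
gripper_force: 45.0
t 21.77 tcp [ 590.9 -398.6  152.8] y-axis deg 2.5 open 12.0 q [-0.67  0.47  1.21 -0.    1.47 -0.71]
```

```bash
python3 -m inch '[0,0,15,0,0,0,0,55,0,0,0,0,95,0,0,-202,61,95,-44,0,-202,61,95,-44,0,-202,61,95,-44,0,-202,61,95,-44,0,-202,61,95,-44,0,-202,61,95,-44,0,-202,61,95,-44,0]';python3 -m inch '[0,0,0,0,0,0,0,0,0,0,0,0,0,0,0]'
python3 - <<'E'
from h import *
state(); im,K,E=cam("wrist"); cv2.imwrite("pics/w9.png",im);np.savez("w9.npz",K=K,E=E)
im,K,E=cam("top"); cv2.imwrite("pics/top9.png",im)
E
```

```text
t: 22.6
tool_pos: [0.3865, -0.3361, 0.2472]
orientation: [-2.869, -1.28, 0.0]
force: [-0.2, 0.1, -0.2]
opening: 0.0111
gripper_force: 45.0
t: 22.85
tool_pos: [0.3896, -0.3374, 0.2471]
orientation: [2.861, 1.296, 0.001]
force: [0.6, 0.1, -0.7]
opening: 0.0115
gripper_force: 45.0
t 22.85 tcp [ 389.6 -337.4  247.1] y-axis deg -41.3 open 11.5 q [-0.81 -0.11  1.68  0.    1.57 -0.09]
```

View pics/w9.png

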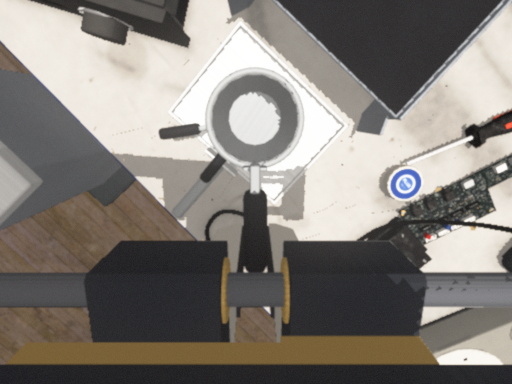

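```bash
python3 -m inch '[0,0,-40,0,0,0,0,-80,0,0,0,0,-115,0,0,0,0,-135,0,0,0,0,-150,0,0,0,0,-165,0,0,0,0,-173,0,0,0,0,-176,0,0,0,0,-176,0,0,0,0,-176,0,0]';python3 -m inch '[0,0,-2,0,0,0,0,-3,0,0,0,0,-3,0,0]';python3 -m inch '[0,0,-1,0,0,0,0,-2,0,0,0,0,-2,0,0]'
```

```text
t: 23.78
tool_pos: [0.3891, -0.3374, 0.0715]
orientation: [2.863, 1.291, 0.0]
force: [-0.4, -0.1, -0.4]
opening: 0.0118
gripper_force: 45.0
t: 24.03
tool_pos: [0.3888, -0.3373, 0.0682]
orientation: [2.863, 1.29, 0.0]
force: [0.9, 0.0, -0.7]
opening: 0.0115
gripper_force: 45.0
t: 24.28
tool_pos: [0.3886, -0.3373, 0.0659]
orientation: [2.864, 1.29, 0.0]
force: [0.2, -0.1, 0.5]
opening: 0.0118
gripper_force: 45.0
```

```bash
python3 -m inch '[0,0,-1,0,0,0,0,-2,0,0,0,0,-2,0,0]'; python3 -m inch '[0,0,0,0,0]'
```

```text
t: 24.53
tool_pos: [0.3887, -0.3383, 0.0652]
orientation: [2.862, 1.29, -0.001]
force: [-5.0, -0.4, 11.1]
opening: 0.0116
gripper_force: 45.0
t: 24.62
tool_pos: [0.3887, -0.3383, 0.0653]
orientation: [2.862, 1.29, -0.001]
force: [-5.1, -0.9, 11.2]
opening: 0.0117
gripper_force: 45.0
```

```bash
python3 -m inch '[0,0,2,0,15,0,0,2,0,25,0,0,2,0,25,0,0,2,0,25,0,0,40,0,25,0,0,80,0,40,0,0,120,0,50,0,0,160,0,50,0,0,195,0,50,0,0,195,0,50]'; python3 -m inch '[-78,29,0,-41,50,-78,29,0,-41,50,-78,29,0,-41,50,-78,29,0,-41,50,-78,29,0,-41,50,-78,29,0,-41,50,-78,29,0,-41,50,-78,29,0,-41,50]';python3 - <<'E'
from h import *
state(); im,K,E=cam("wrist"); cv2.imwrite("pics/w10.png",im);np.savez("w10.npz",K=K,E=E)
def zone(c,r0,r1,z,step=2):
    for a in range(120,256,step): pass
# dark handles: polar darkness around pot centre at handle-top height
c=np.array([.4305,-.289]); g=cv2.cvtColor(im,6)
for z,r in((.077,.085),(.080,.078),(.083,.070)):
    A=np.arange(125,255,1); w=np.c_[c[0]+r*np.cos(np.radians(A)),c[1]+r*np.sin(np.radians(A)),np.full(len(A),z)]
    q=proj(w,K,E); v=cv2.remap(g,q[:,:1].astype(np.float32),q[:,1:].astype(np.float32),1)[:,0]
    print(z,"dark angles",A[v<70].tolist(), "rows",q[[0,60,-1]].round().tolist())
# bar on row cuts at z=.047
for x in (.285,.295,.305,.315,.33):
    Y=np.arange(-.335,-.28,.001); q=proj(np.c_[np.full(len(Y),x),Y,np.full(len(Y),.047)],K,E)
    print(x,q[0].round(),cv2.remap(g,q[:,:1].astype(np.float32),q[:,1:].astype(np.float32),1)[::2,0].tolist())
E
```

```text
t: 25.45
tool_pos: [0.391, -0.3394, 0.2676]
orientation: [2.853, 1.286, 0.007]
force: [1.2, -0.3, 1.0]
opening: 0.0455
gripper_force: 0.0
t: 26.12
tool_pos: [0.3105, -0.3079, 0.2583]
orientation: [-3.134, -0.211, 0.0]
force: [-0.5, 0.9, -0.3]
opening: 0.0463
gripper_force: 0.0
t 26.12 tcp [ 310.5 -307.9  258.3] y-axis deg -82.3 open 46.3 q [-0.9  -0.34  1.85  0.    1.63  0.54]
0.077 dark angles [] rows [[181.0, 98.0], [250.0, 143.0], [328.0, 94.0]]
0.08 dark angles [185, 186, 187, 188, 189, 190, 191] rows [[186.0, 95.0], [250.0, 136.0], [323.0, 91.0]]
0.083 dark angles [185, 186, 187, 190, 191, 224, 225, 226, 227, 228, 230, 231] rows [[192.0, 91.0], [250.0, 129.0], [316.0, 87.0]]
0.285 [275. 195.] [137, 136, 137, 138, 139, 139, 136, 137, 134, 117, 114, 120, 118, 118, 115, 120, 137, 136, 138, 136, 136, 137, 138, 138, 137, 138, 137, 136]
0.295 [276. 187.] [136, 137, 137, 137, 139, 138, 138, 139, 138, 122, 118, 125, 126, 123, 122, 117, 128, 138, 138, 137, 139, 138, 139, 139, 138, 138, 138, 138]
0.305 [277. 179.] [135, 136, 135, 137, 139, 138, 138, 138, 138, 134, 117, 122, 127, 127, 124, 121, 116, 132, 138, 138, 151, 197, 216, 171, 142, 142, 140, 138]
0.315 [279. 171.] [202, 203, 214, 220, 220, 193, 165, 143, 138, 138, 127, 140, 196, 208, 206, 203, 185, 178, 221, 223, 223, 223, 223, 224, 224, 223, 224, 224]
0.33 [281. 158.] [221, 219, 219, 218, 219, 221, 221, 220, 221, 221, 221, 197, 178, 203, 211, 210, 205, 185, 177, 221, 224, 224, 224, 222, 224, 223, 224, 223]
```

```bash
python3 - <<'E'
from h import *
im=cv2.imread("pics/w10.png"); d=np.load("w10.npz");K,E=d["K"],d["E"]; g=cv2.cvtColor(im,6); c=np.array([.4305,-.289])
A=np.arange(125,175,2)
for r in (.075,.085,.095):
    q=proj(np.c_[c[0]+r*np.cos(np.radians(A)),c[1]+r*np.sin(np.radians(A)),np.full(len(A),.077)],K,E)
    print(cv2.remap(g,q[:,:1].astype(np.float32),q[:,1:].astype(np.float32),1)[:,0].tolist())
E
python3 -m inch '[0,-1,-40,0,50,0,-1,-80,0,50,0,-1,-120,0,50,0,-1,-160,0,50,0,-1,-195,0,50,0,-1,-220,0,50,0,-1,-237,0,50,0,-1,-237,0,50,0,-1,-237,0,50]' 40; python3 -m inch '[0,0,0,0,0,0,0,0,0,0,0,0,0,0,0,0,0,0,0,0,0,0,0,0,0,0,0,0,0,0,0,0,0,0,0,0,0,0,0,0]'; python3 -c "
from h import *;state()"
```

```text
[193, 247, 253, 253, 254, 254, 254, 253, 253, 252, 99, 80, 77, 73, 94, 153, 143, 146, 183, 224, 224, 225, 225, 226, 227]
[201, 210, 216, 229, 247, 202, 251, 253, 253, 250, 122, 78, 77, 70, 123, 146, 146, 183, 226, 226, 224, 226, 224, 223, 224]
[204, 214, 221, 225, 227, 227, 228, 223, 225, 226, 132, 74, 75, 71, 169, 146, 152, 225, 225, 225, 225, 225, 224, 224, 223]
t: 26.92
tool_pos: [0.3099, -0.3082, 0.021]
orientation: [-3.132, -0.209, 0.002]
force: [-0.4, 0.3, 0.3]
opening: 0.0463
gripper_force: 0.0
t: 27.58
tool_pos: [0.3108, -0.3094, 0.0223]
orientation: [3.134, 0.206, 0.001]
force: [-1.4, 0.6, 5.7]
opening: 0.0137
gripper_force: 40.0
t 27.58 tcp [ 310.8 -309.4   22.3] y-axis deg -82.5 open 13.7 q [-0.9  -0.12  2.11  0.    1.14  0.54]
```

```bash
python3 -m inch '[8,1,0,0,0,17,2,0,0,0,26,4,0,0,0,35,5,0,0,0,44,6,0,0,0,50,7,0,0,0,50,7,0,0,0]'; python3 -m inch '[10,1,0,0,0,20,3,0,0,0,30,4,0,0,0,40,5,0,0,0,50,7,0,0,0,50,7,0,0,0]'
```

```text
t: 28.17
tool_pos: [0.3607, -0.3027, 0.0223]
orientation: [3.134, 0.207, -0.002]
force: [-2.4, -0.4, 7.1]
opening: 0.0136
gripper_force: 40.0
t: 28.67
tool_pos: [0.4113, -0.2956, 0.0223]
orientation: [3.134, 0.206, 0.0]
force: [-0.9, 0.0, 7.5]
opening: 0.0136
gripper_force: 40.0
```

```bash
python3 -m inch '[10,1,0,0,0,20,3,0,0,0,30,4,0,0,0,35,5,0,0,0,35,5,0,0,0]'; python3 -m inch '[3,0,0,0,0,6,1,0,0,0,6,1,0,0,0]'; python3 -m inch '[3,1,0,0,0,5,1,0,0,0,5,1,0,0,0]'
```

```text
t: 29.08
tool_pos: [0.4454, -0.2907, 0.0224]
orientation: [3.134, 0.206, -0.002]
force: [-4.5, -0.8, 9.0]
opening: 0.0135
gripper_force: 40.0
t: 29.33
tool_pos: [0.4503, -0.2899, 0.0223]
orientation: [3.134, 0.206, -0.004]
force: [-10.0, -1.5, 11.7]
opening: 0.0137
gripper_force: 40.0
t: 29.58
tool_pos: [0.4551, -0.289, 0.0224]
orientation: [3.134, 0.206, -0.004]
force: [-10.9, -1.6, 12.7]
opening: 0.0138
gripper_force: 40.0
```

```bash
python3 -m inch '[2,0,0,0,0,4,1,0,0,0,4,1,0,0,0,4,1,0,0,0]'; python3 -m inch '[2,0,0,0,0,4,0,0,0,0,4,0,0,0,0,4,0,0,0,0]'
```

```text
t: 29.92
tool_pos: [0.4591, -0.288, 0.0224]
orientation: [3.134, 0.206, -0.004]
force: [-10.8, -1.9, 12.0]
opening: 0.0138
gripper_force: 40.0
t: 30.25
tool_pos: [0.4624, -0.288, 0.0224]
orientation: [3.134, 0.206, -0.006]
force: [-13.7, -1.3, 15.0]
opening: 0.0134
gripper_force: 40.0
```

```bash
python3 -m inch '[1,0,0,0,0,2,0,0,0,0,2,0,0,0,0]'; python3 -m inch '[1,0,0,0,0,2,1,0,0,0,2,1,0,0,0]'; python3 -c "
from h import *
im,K,E=cam('top'); cv2.imwrite('pics/top11.png',im);state()"
```

```text
t: 30.5
tool_pos: [0.4624, -0.288, 0.0223]
orientation: [-3.135, -0.206, 0.012]
force: [-25.7, -1.8, 23.9]
opening: 0.0135
gripper_force: 40.0
t: 30.75
tool_pos: [0.4626, -0.288, 0.0223]
orientation: [3.134, 0.205, -0.018]
force: [-34.7, -6.3, 28.0]
opening: 0.0138
gripper_force: 40.0
t 30.8 tcp [ 462.6 -288.    22.3] y-axis deg -82.5 open 13.6 q [-0.65  0.18  1.81 -0.01  1.16  0.8 ]
```

```bash
python3 -m inch '[-3,-1,0,0,0,-3,-1,0,0,0]'; python3 -m inch '[0,0,0,0,15,0,0,0,0,35,0,0,0,0,40,-20,-3,0,0,40,-20,-3,40,0,40,-20,-3,80,0,40,-20,-3,120,0,40,-20,-3,160,0,40,-20,-3,200,0,40,-20,-3,230,0,40]'
python3 - <<'E'
from h import *
state(); im,K,E=cam("wrist"); cv2.imwrite("pics/w12.png",im);np.savez("w12.npz",K=K,E=E); g=cv2.cvtColor(im,6)
y=np.radians(8);o=np.array([.4305+.152,-.289+.0205])
for z,r in((.077,.09),(.080,.081),(.083,.073)):
    A=np.arange(125,255,1); q=proj(np.c_[o[0]+r*np.cos(np.radians(A)),o[1]+r*np.sin(np.radians(A)),np.full(len(A),z)],K,E).astype(np.float32)
    v=cv2.remap(g,q[:,:1],q[:,1:],1)[:,0]; print(z,A[v<95].tolist())
for x in (.425,.44,.455):
    Y=np.arange(-.32,-.265,.001); q=proj(np.c_[np.full(len(Y),x),Y,np.full(len(Y),.047)],K,E).astype(np.float32)
    print(x,cv2.remap(g,q[:,:1],q[:,1:],1)[::2,0].tolist())
# bar end: along centreline
s=np.arange(.38,.45,.001); q=proj(np.c_[s,-.2885+(s-.4426)*np.tan(y),np.full(len(s),.047)],K,E).astype(np.float32); print(cv2.remap(g,q[:,:1],q[:,1:],1)[::2,0].tolist())
E
```

```text
t: 30.97
tool_pos: [0.4625, -0.2881, 0.0223]
orientation: [3.135, 0.205, -0.008]
force: [-19.3, -1.9, 17.1]
opening: 0.0136
gripper_force: 40.0
t: 31.8
tool_pos: [0.4462, -0.2902, 0.2555]
orientation: [3.133, 0.207, 0.004]
force: [0.0, -1.0, 0.3]
opening: 0.0368
gripper_force: 0.0
t 31.8 tcp [ 446.2 -290.2  255.5] y-axis deg -82.5 open 36.8 q [-0.67 -0.07  1.63  0.    1.58  0.77]
0.077 [125, 126, 127, 128, 129, 130, 131, 132, 133, 134, 135, 136, 137, 138, 139, 140, 141, 145, 146, 147, 148, 149, 150, 151, 152, 236, 237, 238, 239, 240, 241, 242, 243, 244, 245, 246, 247, 248, 249, 250, 251, 252, 253, 254]
0.08 [125, 126, 127, 128, 129, 130, 131, 132, 133, 134, 135, 136, 137, 138, 139, 140, 141, 142, 143, 144, 145, 146, 147, 152, 153, 185, 186, 187, 188, 189, 190, 191, 229, 230, 231, 232, 233, 234, 235, 236, 237, 238, 239, 240, 241, 242, 243, 244, 245, 246, 247, 248, 249, 250, 251, 252, 253, 254]
0.083 [125, 126, 127, 128, 129, 130, 131, 132, 133, 134, 135, 136, 137, 138, 139, 140, 141, 142, 143, 144, 145, 146, 147, 148, 149, 150, 151, 152, 153, 154, 155, 184, 185, 186, 187, 188, 189, 190, 191, 221, 222, 223, 224, 225, 226, 227, 228, 229, 230, 231, 232, 233, 234, 235, 236, 237, 238, 239, 240, 241, 242, 243, 244, 245, 246, 247, 248, 249, 250, 251, 252, 253, 254]
0.425 [154, 155, 156, 155, 157, 155, 155, 155, 154, 153, 155, 155, 155, 158, 156, 156, 156, 156, 158, 157, 156, 157, 156, 157, 157, 156, 156, 156]
0.44 [156, 156, 155, 156, 155, 155, 156, 157, 156, 157, 159, 150, 132, 136, 142, 139, 139, 133, 132, 151, 155, 157, 156, 156, 156, 158, 159, 160]
0.455 [238, 237, 238, 238, 236, 236, 237, 237, 237, 238, 239, 238, 224, 197, 216, 227, 224, 222, 206, 193, 230, 237, 238, 237, 237, 236, 236, 236]
[153, 154, 155, 155, 153, 154, 152, 152, 154, 155, 154, 154, 153, 155, 156, 155, 155, 154, 154, 156, 156, 157, 155, 157, 156, 157, 154, 131, 132, 138, 139, 137, 139, 152, 191]
```

```bash
python3 -m inch '[-40,0,20,0,40,-60,0,20,0,40,-60,0,20,0,40,-60,0,20,0,40]'; python3 -c "
from plant import job
print(job.close_job())"
```

```text
t: 32.18
tool_pos: [0.3853, -0.2901, 0.2717]
orientation: [3.134, 0.204, 0.002]
force: [-0.5, -0.2, -0.3]
opening: 0.0373
gripper_force: 0.0
the job is handed in; nothing more can be done
None
```

I handed the job in at about 32 s. The three pots present (1, 3 and 4; no pot 2) are nested on the tray with their handles about 39° apart towards the pull bar. The tray went back until it hit a hard stop about where the riser's home position measures. My 14 pictures were used up, so I checked the finished nest only by contact forces and pixel measurements, and did not re-check the bystanders.

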